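# Sort the heat sinks into their trays

## Task

Pick the four finned aluminium heat sinks out of the clutter on the bench and set each one in the blue tray of its own size: the shortest heat sink in the shortest tray, the next in the next, and so on up to the longest in the longest. Each must end up lying flat on the floor of its tray, fins up. Leave the transformer and the solder reel where they are.

Things in the scene. Friction and masses are not known exactly. Their poses are not given: they have to be found in the camera images.
- sink_a: The shortest of the four loose heat sinks: bare aluminium extrusion, 40 long (its x) x 36 wide (its y) x 32 mm high, six upright fins running along x, the outer two being flat side faces that can be gripped across the 36 mm width. Stands fins up on the bench. Origin: centre of its underside; z up. About 52 g.
- sink_b: The second shortest of the four loose heat sinks: bare aluminium extrusion, 62 long (its x) x 36 wide (its y) x 32 mm high, six upright fins running along x, the outer two being flat side faces that can be gripped across the 36 mm width. Stands fins up on the bench. Origin: centre of its underside; z up. About 81 g.
- sink_c: The second longest of the four loose heat sinks: bare aluminium extrusion, 84 long (its x) x 36 wide (its y) x 32 mm high, six upright fins running along x, the outer two being flat side faces that can be gripped across the 36 mm width. Stands fins up on the bench. Origin: centre of its underside; z up. About 109 g.
- sink_d: The longest of the four loose heat sinks: bare aluminium extrusion, 108 long (its x) x 36 wide (its y) x 32 mm high, six upright fins running along x, the outer two being flat side faces that can be gripped across the 36 mm width. Stands fins up on the bench. Origin: centre of its underside; z up. About 140 g.
- tray_a: The shortest of the four low open blue plastic trays, fixed to the bench, for the 40 mm heat sink: inside 66 mm along its x by 62 mm along its y, walls 3 mm thick, floor 3 mm thick, rim 14 mm above the bench. Origin: centre of its underside, at bench level; z up.
- tray_b: The second shortest of the four low open blue plastic trays, fixed to the bench, for the 62 mm heat sink: inside 88 mm along its x by 62 mm along its y, walls 3 mm thick, floor 3 mm thick, rim 14 mm above the bench. Origin: centre of its underside, at bench level; z up.
- tray_c: The second longest of the four low open blue plastic trays, fixed to the bench, for the 84 mm heat sink: inside 110 mm along its x by 62 mm along its y, walls 3 mm thick, floor 3 mm thick, rim 14 mm above the bench. Origin: centre of its underside, at bench level; z up.
- tray_d: The longest of the four low open blue plastic trays, fixed to the bench, for the 108 mm heat sink: inside 134 mm along its x by 62 mm along its y, walls 3 mm thick, floor 3 mm thick, rim 14 mm above the bench. Origin: centre of its underside, at bench level; z up.
- transformer: Bystander, loose: small transformer, dark laminated core 56 (x) x 30 x 46 mm high with a copper winding sticking out to 50 mm in y. Origin: centre of its underside.
- reel: Bystander, loose: reel of solder standing on end, white flanges 56 mm in diameter, 48 mm high. Origin: centre of its underside.
Not all that is in view belongs to the job. What is shaped like the sink_c but brown or red is not meant.

How it is judged:
By the outcome, as a careful person would: the job done as asked, in the order asked, and still so for the second after the job is handed in, with the robot touching nothing.
It also fails if it takes over 125 s, if anything falls off the work surface, if the arm or the gripper's body presses on something with over 40 N, if the wrist force passes 120 N, or if a joint passes its speed limit or range.

## Robot

A 7-joint arm with a two-finger parallel gripper is mounted at the origin on the work surface. World frame = base frame: x ahead of the robot, y to its left, z up, the work surface at z = 0. Lengths are in m, angles in rad, forces in N, time in s.
With the tool pointing down it reaches from about 0.4 to 0.9 m from the base axis. Payload 5.6 kg.
Tool frame: the origin (TCP) lies at the very end of the fingers, on their centre line; the grasp point (between the pads) lies manip.hold_point_z behind it (manip.hold_point_z is the distance from the TCP to the grasp point, in m); z points along the fingers, y is the line along which they close (so a half turn about z gives the same grasp; the last joint's range is limited). The gripper opens to 92 mm and grips with 3 to 60 N. Pads are 20 mm wide; open, the fingers measure 128 mm over their backs; the gripper's body (75 mm by 189 mm) begins 69 mm behind the grasp point.
Start: joints at [1.119, 0.468, -0.012, 1.603, 0.006, 1.071, -0.056], TCP at [0.258, -0.596, 0.215] pointing down, gripper open.
Joint ranges: [-2.53, 2.53], [-0.31, 2.02], [-1.57, 1.55], [0.28, 2.44], [-1.29, 4.43], [0.15, 1.84], [-2.92, 2.92]. Speed limits (rad/s): [2.57, 2.57, 3.14, 3.14, 3.14, 3.14, 3.14].

## Interface

Orientations are given as a unit quaternion [x, y, z, w].
In Python, from bench import manip gives the robot as it stands.
- The arm moves only by the tool arm_command, never from a script. Its argument "deltas" is a list of rows, each an object of numbers: "tx", "ty", "tz": the shift along the world's x, y, z in m; "ax", "ay", "az": the turn, a rotation vector about the world's x, y, z in degrees. In form: [{"tx": .., "ty": .., "tz": .., "ax": .., "ay": .., "az": ..}, ...]. A call has 1 to 5 rows; each row shifts and turns the commanded pose from where the row before left it; what a row does not reach is not made up. A row lasts 1/8 s, in which the tool goes at most 62.5 mm and 10.7 degrees, less where a joint would pass 70% of its speed; a pose out of reach is approached as far as the arm can. A call with a gripper value outside its range is refused whole. "grip" is the closure, from 0 (fully open) to 1 (shut), set as the call begins (left out, the last holds). The fingers move at their own pace and stop on an object; "newtons" is the grip in N (left out, the last holds). Time passes only in rows, so rows that do not move let the fingers close. It gives the time, the measured TCP pose, the force, the opening and the grip force at its end, in the units of the state.
- manip.get_obs(): the state, without advancing time (a new reading comes with each control period).
- manip.capture(name): name is "scene" or "top"; returns a dict with "color" (384x512x3 uint8, red, green, blue), "fx", "fy", "cx", "cy" (pixels), "distortion" ([k1, k2, p1, p2, k3] as OpenCV has them; the pictures are not rectified), "view" (4x4, takes a point from world to camera coordinates). Camera axes: x right, y down, z forward; pixel columns grow to the right and rows downward; lengths in m; the calibration is good to about 2 mm. A picture is of the moment at which its call begins. There is no depth.
- manip.finish_job(): hands the job in; it is judged then, once.
Trained networks look in a picture, given as the dict that the camera call returned (one of the last four; its "shot" number tells which), for a name from the list of things; names that differ only in an ending like _2 or _b are one class to them, and where a whole thing is asked for, a point or a joint stands for the part that bears it (a point fixed in the world has none). Each returns a list of dicts, best first, with "p" (0 to 1); they miss things now and then, are a little off and sometimes report something else, mostly with a low value. They report only what shows in the picture. A call takes as long as a camera call. They do not tell look-alikes from the thing itself.
- manip.spot_in(thing, picture): "centre" ([x, y, z] in m, in world coordinates, good to about 4 mm: the middle of the surface that is visible of it).
- manip.pinpoint(thing, picture): "centre" ([x, y, z] in m, in world coordinates, good to about 4 mm: a listed point, or the origin of a listed thing).
The state is a dict: "t": time; "joints": joint angles; "joint_vel": joint speeds; "effort": joint torques, N m; "tcp_pos": TCP position; "orientation": TCP orientation; "contact_force": force on the tool from outside, world axes, zero at the start; "ft_torque": the same for the moment, N m; "gripper_width": finger opening in m; "gripper_force": force on a finger pad.
Only numpy, scipy, OpenCV 4.12 (cv2) and the standard library are available. Lean on these libraries where they do the work, as an engineer would, in place of code of your own. Each camera call takes 0.05 s, during which the arm holds its last target. There are 200 camera calls.

## Working session

There is one attempt and no reset: what is moved stays moved. The work goes in short steps, Python scripts to look and compute and a tool call to move; the robot and the scene stay as the last step left them, time stands still between calls to the robot, and variables do not carry over. Pictures are saved under pics/ and viewed, at most 14 in all, crops included, and the job is handed in when it is done.

Besides the shell and the picture viewer there is one more tool, called as name([rows], argument=value, ...), one row to a line, values as JSON. arm_command: Moves the arm, as the interface text tells. Its arguments: {"type":"object","properties":{"deltas":{"type":"array","items":{"type":"object","properties":{"tx":{"type":"number"},"ty":{"type":"number"},"tz":{"type":"number"},"ax":{"type":"number"},"ay":{"type":"number"},"az":{"type":"number"}}}},"grip":{"type":"number"},"newtons":{"type":"number"}},"required":["deltas"]}

```bash
mkdir -p pics; ls; python3 - <<'E'
from bench import manip
import cv2
print(manip.hold_point_z, manip.get_obs())
for n in("scene","top"):
    c=manip.capture(n); cv2.imwrite(f"pics/{n}0.png",cv2.resize(c["color"][:,:,::-1],(800,600),interpolation=cv2.INTER_CUBIC))
    for t in("sink_a","tray_a","transformer","reel"):
        for f in ("pinpoint",):
            print(n,t,[(round(d["p"],2),[round(float(v),3) for v in d["centre"]]) for d in getattr(manip,f)(t,c)])
    print({k:c[k] for k in c if k!="color"})
E
```

```text
pics
0.0187 {'t': 0.0, 'joints': array([ 1.11898761,  0.46834253, -0.01159922,  1.60361619,  0.00600295,
        1.07137036, -0.05628662]), 'joint_vel': array([-0.00080993, -0.00248446, -0.0003607 , -0.00129025,  0.00143496,
        0.00204719, -0.00206778]), 'effort': array([ 2.99758303e-04, -5.20574713e+01, -1.21493347e-02, -2.43740076e+01,
       -5.65586518e-02,  1.74594659e-02,  1.59071278e-04]), 'tcp_pos': array([ 0.25809236, -0.59594286,  0.21366589]), 'orientation': array([ 9.79187031e-01,  2.02958208e-01, -2.33281634e-04, -8.18434554e-04]), 'contact_force': array([-0.11804045,  0.59113066, -0.16095999]), 'ft_torque': array([-0.00146769, -0.00733889,  0.01084706]), 'gripper_force': 0.0, 'gripper_width': 0.09189690369306375}
scene sink_a [(0.92, [0.619, -0.002, -0.001]), (0.9, [0.737, -0.223, 0.004]), (0.79, [0.634, -0.138, 0.005]), (0.67, [0.773, -0.111, 0.005]), (0.67, [0.761, 0.173, -0.001]), (0.66, [0.437, 0.289, 0.001]), (0.62, [0.765, 0.022, 0.001]), (0.54, [0.625, 0.296, -0.002]), (0.51, [0.43, -0.283, 0.001])]
scene tray_a [(0.83, [0.442, -0.153, -0.003]), (0.72, [0.62
[... 909 characters left out ...]
[0.432, 0.003, -0.002]), (0.65, [0.625, -0.303, 0.001]), (0.65, [0.443, -0.156, -0.001]), (0.6, [0.623, 0.149, -0.006]), (0.46, [0.622, 0.003, -0.001])]
top transformer [(0.74, [0.437, 0.289, 0.003])]
top reel [(0.76, [0.435, 0.136, -0.001])]
{'fx': 352.56128197430724, 'fy': 352.56128197430724, 'cx': 255.76142571645104, 'cy': 184.06367136467804, 'distortion': array([-0.05962986,  0.        ,  0.        ,  0.        ,  0.        ]), 'view': array([[-0.01582672, -0.99985153,  0.00681459,  0.01367466],
       [-0.99595271,  0.0151612 , -0.08859088,  0.60467646],
       [ 0.08847441, -0.00818911, -0.99604479,  0.76684829],
       [ 0.        ,  0.        ,  0.        ,  1.        ]]), 'shot': 2}
```

View pics/top0.png

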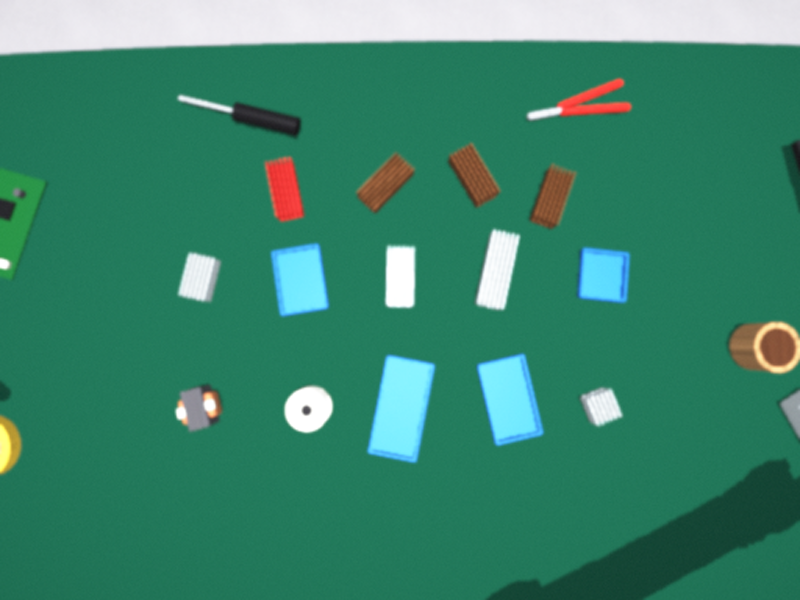

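View pics/scene0.png

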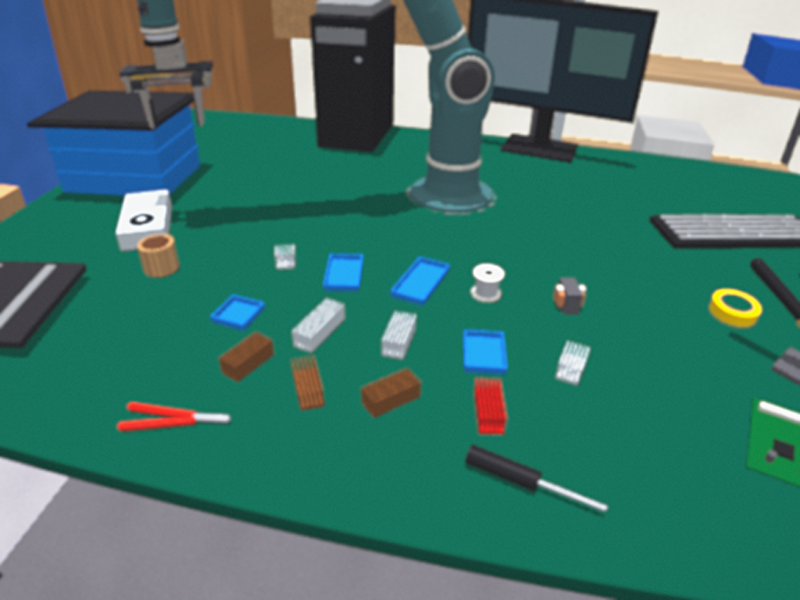

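The top view shows the four silver sinks, with centres at about a (602,407), b (200,277), c (400,277) and d (498,270). The trays are a (604,275), b (300,280), c (510,400) and d (402,408). The brown and red blocks in the upper row, plus the transformer and reel, are distractors. I'll fit box models to the silhouettes in both views.

```bash
cat > h.py <<'E'
from bench import manip
import cv2, numpy as np
from scipy.optimize import minimize
S=4
SINK={'a':(.43,-.285,.040),'b':(.623,.297,.062),'c':(.62,.004,.084),'d':(.631,-.137,.108)}
TRAY={'a':(.622,-.30,.072),'b':(.62,.15,.094),'c':(.442,-.155,.116),'d':(.431,.004,.140)}
def proj(c,P):
    V=c["view"]; K=np.array([[c["fx"],0,c["cx"]],[0,c["fy"],c["cy"]],[0,0,1]])
    return cv2.projectPoints(np.float64(P),cv2.Rodrigues(V[:3,:3])[0],V[:3,3],K,c["distortion"])[0][:,0]
def box(x,y,yaw,L,W,H,z0=0):
    p=np.array([[sx*L/2,sy*W/2] for sx in(-1,1) for sy in(-1,1)])
    R=np.array([[np.cos(yaw),-np.sin(yaw)],[np.sin(yaw),np.cos(yaw)]])
    p=p@R.T+[x,y]
    return np.vstack([np.c_[p,np.full(4,z)] for z in(z0,z0+H)])
def mask(c,kind):
    im=cv2.resize(c["color"],None,fx=S,fy=S,interpolation=cv2.INTER_CUBIC)
    h=cv2.cvtColor(im,cv2.COLOR_RGB2HSV)
    if kind=='tray': return ((h[...,0]>92)&(h[...,0]<125)&(h[...,1]>90)).astype(np.uint8)
    return ((h[...,1]<80)&(h[...,2]>60)).astype(np.uint8)
def fit(cs,ms,x,y,L,W,H,z0=0):
    data=[]
    for c,m in zip(cs,ms):
        u=(proj(c,[[x,y,z0+H/2]])[0]+.5)*S
        r=int(c["fx"]*S*(L/2+.03)/abs((c["view"]@[x,y,0,1])[2])); a=(u-r).astype(int)
        data.append((c,a,m[a[1]:a[1]+2*r,a[0]:a[0]+2*r]))
    def cost(p):
        s=0
        for c,a,m in data:
            q=(proj(c,box(*p[:2],p[2],L,W,H,z0))+.5)*S-a
            g=np.zeros(m.shape,np.uint8)
            cv2.fillConvexPoly(g,np.round(cv2.convexHull(np.float32(q))*16).astype(np.int32),1,cv2.LINE_8,4)
            # own-component only: ignore far pixels
            n=cv2.dilate(g,np.ones((25,25)))
            s+=((g!=m)&(n>0)).sum()/max(g.sum(),1)
        return s
    best=min((cost((x,y,t)),t) for t in np.radians(np.arange(-90,90,5)))[1]
    r=minimize(cost,(x,y,best),method='Nelder-Mead',options=dict(initial_simplex=np.array([(x,y,best),(x+.006,y,best),(x,y+.006,best),(x,y,best+.1)]),xatol=1e-4))
    return r.x,r.fun
def show(name,L,x,y,cs,W,H,ms,z0=0):
    for cc,mm in ((cs,ms),(cs[:1],ms[:1]),(cs[1:],ms[1:])):
        p,f=fit(cc,mm,x,y,L,W,H,z0); print(name,p[:2].round(4),round(np.degrees(p[2]),1),round(f,3))
E
python3 - <<'E'
from h import *
cs=[manip.capture("top"),manip.capture("scene")]
ms=[mask(c,'s') for c in cs]; mt=[mask(c,'tray') for c in cs]
for k,(x,y,L) in SINK.items(): show('sink_'+k,L,x,y,cs,.036,.032,ms)
for k,(x,y,L) in TRAY.items(): show('tray_'+k,L,x,y,cs,.068,.014,mt)
E
```

```text
sink_a [ 0.4303 -0.282 ] 19.6 0.263
sink_a [ 0.43   -0.2839] 19.8 0.086
sink_a [ 0.4314 -0.2802] -68.1 0.09
sink_b [0.6259 0.2997] -16.3 0.18
sink_b [0.6265 0.2994] -13.9 0.087
sink_b [0.6258 0.3003] -16.6 0.083
sink_c [0.622  0.0056] -3.4 0.248
sink_c [0.6218 0.0038] -3.3 0.171
sink_c [0.6228 0.006 ] -3.8 0.078
sink_d [ 0.6294 -0.1367] -14.6 0.179
sink_d [ 0.63   -0.1386] -12.7 0.095
sink_d [ 0.63   -0.1359] -14.5 0.075
tray_a [ 0.6207 -0.2983] -6.2 0.232
tray_a [ 0.622  -0.3005] -9.2 0.117
tray_a [ 0.6209 -0.2984] 83.8 0.11
tray_b [0.6205 0.1529] 11.1 0.239
tray_b [0.6213 0.1527] 9.7 0.128
tray_b [0.6205 0.1529] 10.6 0.11
tray_c [ 0.4413 -0.1516] 11.5 0.228
tray_c [ 0.4417 -0.1533] 11.3 0.108
tray_c [ 0.4417 -0.1494] 9.9 0.113
tray_d [0.4319 0.0067] -12.2 0.222
tray_d [0.4309 0.0066] -11.8 0.127
tray_d [0.4311 0.0065] -13.0 0.093
```

```bash
python3 - <<'E'
from h import *
c=manip.capture("top"); s=manip.capture("scene")
def crop(c,x,y,r):
    u,v=proj(c,[[x,y,.02]])[0].astype(int); return cv2.resize(c["color"][v-r:v+r,u-r:u+r,::-1],(390,290) if 0 else (300,300),interpolation=cv2.INTER_CUBIC)
a=np.hstack([crop(c,.43,-.284,24),crop(s,.43,-.284,24)]);b=np.hstack([crop(c,.622,.004,28),crop(s,.622,.004,28)])
cv2.imwrite("pics/crop.png",np.vstack([a,b]))
E
```

```text
(no output)
```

View pics/crop.png

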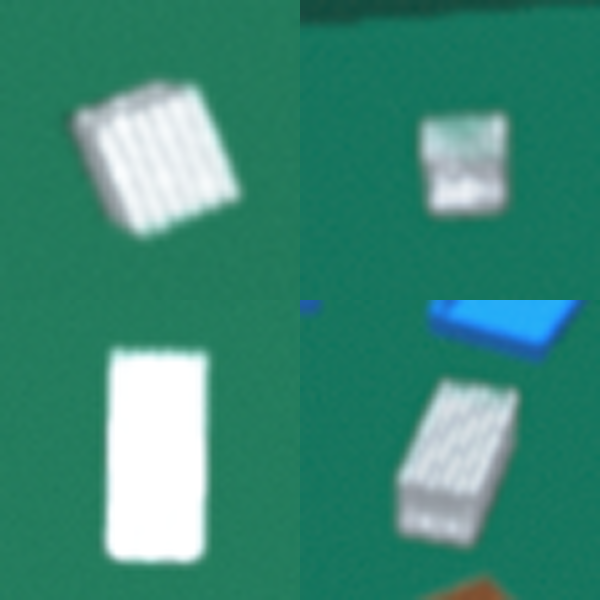

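The crops confirm that sink a's fins run at yaw of about +20° and that sinks a and c are fins up. Moving to sink a.

arm_command([
  {"tx": 0.029, "ty": 0.052, "tz": -0.01, "az": -0.6},
  {"tx": 0.029, "ty": 0.052, "tz": -0.01, "az": -0.6},
  {"tx": 0.029, "ty": 0.052, "tz": -0.01, "az": -0.6},
  {"tx": 0.029, "ty": 0.052, "tz": -0.01, "az": -0.6},
  {"tx": 0.029, "ty": 0.052, "tz": -0.01, "az": -0.6},
], grip=0.25, newtons=30)

```text
schema error: expected keys tx, ty, tz, ax, ay, az
```

arm_command([
  {"tx": 0.0275, "ty": 0.053, "tz": -0.02},
  {"tz": -0.02},
  {},
])

```text
schema error: expected keys tx, ty, tz, ax, ay, az
```

All keys are required.

arm_command([
  {"tx": 0.029, "ty": 0.052, "tz": -0.01, "ax": 0, "ay": 0, "az": -0.6},
  {"tx": 0.029, "ty": 0.052, "tz": -0.01, "ax": 0, "ay": 0, "az": -0.6},
  {"tx": 0.029, "ty": 0.052, "tz": -0.01, "ax": 0, "ay": 0, "az": -0.6},
  {"tx": 0.029, "ty": 0.052, "tz": -0.01, "ax": 0, "ay": 0, "az": -0.6},
  {"tx": 0.029, "ty": 0.052, "tz": -0.01, "ax": 0, "ay": 0, "az": -0.6},
], grip=0.25, newtons=30)

```text
t: 1.32
tcp_pos: [0.4042, -0.3349, 0.1647]
orientation: [0.984, 0.177, 0.0, 0.0]
contact_force: [1.5, -0.0, 0.2]
gripper_width: 0.0692
gripper_force: 0.0
```

arm_command([
  {"tx": 0.0275, "ty": 0.053, "tz": -0.01, "ax": 0, "ay": 0, "az": 0},
  {"tx": 0, "ty": 0, "tz": -0.04, "ax": 0, "ay": 0, "az": 0},
  {"tx": 0, "ty": 0, "tz": 0, "ax": 0, "ay": 0, "az": 0},
])

```text
t: 1.7
tcp_pos: [0.4293, -0.282, 0.1127]
orientation: [0.984, 0.178, -0.002, -0.002]
contact_force: [0.3, 0.2, -0.3]
gripper_width: 0.0688
gripper_force: 0.0
```

arm_command([
  {"tx": 0, "ty": 0, "tz": -0.055, "ax": 0, "ay": 0, "az": 0},
  {"tx": 0, "ty": 0, "tz": -0.03, "ax": 0, "ay": 0, "az": 0},
  {"tx": 0, "ty": 0, "tz": -0.013, "ax": 0, "ay": 0, "az": 0},
  {"tx": 0, "ty": 0, "tz": 0, "ax": 0, "ay": 0, "az": 0},
])

```text
t: 2.2
tcp_pos: [0.4309, -0.2843, 0.017]
orientation: [0.984, 0.177, -0.0, 0.0]
contact_force: [1.3, 0.0, 1.2]
gripper_width: 0.0688
gripper_force: 0.0
```

arm_command([
  {"tx": 0, "ty": 0, "tz": 0, "ax": 0, "ay": 0, "az": 0},
  {"tx": 0, "ty": 0, "tz": 0, "ax": 0, "ay": 0, "az": 0},
  {"tx": 0, "ty": 0, "tz": 0, "ax": 0, "ay": 0, "az": 0},
  {"tx": 0, "ty": 0, "tz": 0, "ax": 0, "ay": 0, "az": 0},
  {"tx": 0, "ty": 0, "tz": 0, "ax": 0, "ay": 0, "az": 0},
], grip=1)

```text
t: 2.82
tcp_pos: [0.4311, -0.2837, 0.0171]
orientation: [0.984, 0.177, 0.0, 0.0]
contact_force: [-0.7, 0.7, 5.9]
gripper_width: 0.0358
gripper_force: 30.0
```

arm_command([
  {"tx": 0, "ty": 0, "tz": 0.04, "ax": 0, "ay": 0, "az": 0},
  {"tx": 0, "ty": 0, "tz": 0.05, "ax": 0, "ay": 0, "az": 0},
  {"tx": 0.04, "ty": -0.004, "tz": 0, "ax": 0, "ay": 0, "az": -7},
  {"tx": 0.05, "ty": -0.004, "tz": 0, "ax": 0, "ay": 0, "az": -7},
  {"tx": 0.05, "ty": -0.004, "tz": 0, "ax": 0, "ay": 0, "az": -7},
])

```text
t: 3.45
tcp_pos: [0.572, -0.2957, 0.1066]
orientation: [1.0, -0.007, -0.0, 0.0]
contact_force: [0.5, -0.3, -0.8]
gripper_width: 0.0355
gripper_force: 30.0
```

arm_command([
  {"tx": 0.05, "ty": -0.004, "tz": 0, "ax": 0, "ay": 0, "az": -7},
  {"tx": 0, "ty": 0, "tz": 0, "ax": 0, "ay": 0, "az": 0},
  {"tx": 0, "ty": 0, "tz": -0.04, "ax": 0, "ay": 0, "az": 0},
])

```text
t: 3.82
tcp_pos: [0.6227, -0.3003, 0.0686]
orientation: [0.998, -0.065, 0.002, 0.001]
contact_force: [-0.7, -0.1, -1.9]
gripper_width: 0.0358
gripper_force: 30.0
```

arm_command([
  {"tx": 0, "ty": 0, "tz": -0.025, "ax": 0, "ay": 0, "az": 0},
  {"tx": 0, "ty": 0, "tz": -0.014, "ax": 0, "ay": 0, "az": 0},
  {"tx": 0, "ty": 0, "tz": -0.007, "ax": 0, "ay": 0, "az": 0},
  {"tx": 0, "ty": 0, "tz": -0.001, "ax": 0, "ay": 0, "az": 0},
  {"tx": 0, "ty": 0, "tz": 0, "ax": 0, "ay": 0, "az": 0},
])

```text
t: 4.45
tcp_pos: [0.6212, -0.2997, 0.0204]
orientation: [0.998, -0.066, 0.001, 0.0]
contact_force: [-0.1, -0.0, -0.8]
gripper_width: 0.0358
gripper_force: 30.0
```

arm_command([
  {"tx": 0, "ty": 0, "tz": 0, "ax": 0, "ay": 0, "az": 0},
  {"tx": 0, "ty": 0, "tz": 0, "ax": 0, "ay": 0, "az": 0},
  {"tx": 0, "ty": 0, "tz": 0, "ax": 0, "ay": 0, "az": 0},
], grip=0.35)

```text
t: 4.82
tcp_pos: [0.621, -0.2995, 0.0198]
orientation: [0.998, -0.066, 0.0, 0.0]
contact_force: [-0.8, 0.7, 0.3]
gripper_width: 0.0594
gripper_force: 0.0
```

arm_command([
  {"tx": 0, "ty": 0, "tz": 0.03, "ax": 0, "ay": 0, "az": 0},
  {"tx": 0, "ty": 0, "tz": 0.06, "ax": 0, "ay": 0, "az": 0},
  {"tx": 0, "ty": 0.05, "tz": 0, "ax": 0, "ay": 0, "az": 0},
], grip=0.25)

```text
t: 5.2
tcp_pos: [0.6234, -0.2557, 0.1153]
orientation: [0.998, -0.07, 0.005, 0.003]
contact_force: [0.4, 0.8, -0.6]
gripper_width: 0.0688
gripper_force: 0.0
```

arm_command([
  {"tx": 0, "ty": 0.055, "tz": 0.005, "ax": 0, "ay": 0, "az": -1.5},
  {"tx": 0, "ty": 0.055, "tz": 0, "ax": 0, "ay": 0, "az": -1.5},
  {"tx": 0, "ty": 0.055, "tz": 0, "ax": 0, "ay": 0, "az": -1.5},
  {"tx": 0, "ty": 0.055, "tz": 0, "ax": 0, "ay": 0, "az": -1.5},
  {"tx": 0, "ty": 0.055, "tz": 0, "ax": 0, "ay": 0, "az": -1.5},
])

```text
t: 5.82
tcp_pos: [0.6208, 0.0273, 0.1149]
orientation: [0.991, -0.132, 0.0, -0.0]
contact_force: [1.0, 0.9, 1.1]
gripper_width: 0.0686
gripper_force: 0.0
```

arm_command([
  {"tx": 0.001, "ty": 0.055, "tz": 0, "ax": 0, "ay": 0, "az": 0},
  {"tx": 0.001, "ty": 0.055, "tz": 0, "ax": 0, "ay": 0, "az": 0},
  {"tx": 0.001, "ty": 0.055, "tz": 0, "ax": 0, "ay": 0, "az": 0},
  {"tx": 0.001, "ty": 0.055, "tz": 0, "ax": 0, "ay": 0, "az": 0},
  {"tx": 0.001, "ty": 0.054, "tz": 0, "ax": 0, "ay": 0, "az": 0},
])

```text
t: 6.45
tcp_pos: [0.6258, 0.3014, 0.1148]
orientation: [0.991, -0.131, 0.0, -0.0]
contact_force: [0.5, -0.0, 0.2]
gripper_width: 0.069
gripper_force: 0.0
```

arm_command([
  {"tx": 0, "ty": 0, "tz": 0, "ax": 0, "ay": 0, "az": 0},
  {"tx": 0, "ty": 0, "tz": -0.03, "ax": 0, "ay": 0, "az": 0},
  {"tx": 0, "ty": 0, "tz": 0, "ax": 0, "ay": 0, "az": 0},
])

```text
t: 6.82
tcp_pos: [0.6243, 0.2975, 0.0822]
orientation: [0.991, -0.132, -0.002, 0.002]
contact_force: [0.1, -0.0, -0.5]
gripper_width: 0.0687
gripper_force: 0.0
```

arm_command([
  {"tx": 0, "ty": 0, "tz": -0.04, "ax": 0, "ay": 0, "az": 0},
  {"tx": 0, "ty": 0, "tz": -0.02, "ax": 0, "ay": 0, "az": 0},
  {"tx": 0, "ty": 0, "tz": -0.008, "ax": 0, "ay": 0, "az": 0},
  {"tx": 0, "ty": 0, "tz": 0, "ax": 0, "ay": 0, "az": 0},
])

```text
t: 7.32
tcp_pos: [0.6261, 0.2994, 0.0169]
orientation: [0.991, -0.131, 0.0, 0.0]
contact_force: [-0.1, -0.5, -0.3]
gripper_width: 0.069
gripper_force: 0.0
```

arm_command([
  {"tx": 0, "ty": 0, "tz": 0, "ax": 0, "ay": 0, "az": 0},
  {"tx": 0, "ty": 0, "tz": 0, "ax": 0, "ay": 0, "az": 0},
  {"tx": 0, "ty": 0, "tz": 0, "ax": 0, "ay": 0, "az": 0},
  {"tx": 0, "ty": 0, "tz": 0, "ax": 0, "ay": 0, "az": 0},
  {"tx": 0, "ty": 0, "tz": 0, "ax": 0, "ay": 0, "az": 0},
], grip=1)

```text
t: 7.95
tcp_pos: [0.626, 0.2995, 0.017]
orientation: [0.991, -0.131, 0.0, 0.0]
contact_force: [-0.5, -1.2, 3.2]
gripper_width: 0.0359
gripper_force: 30.0
```

arm_command([
  {"tx": 0, "ty": 0, "tz": 0.04, "ax": 0, "ay": 0, "az": 0},
  {"tx": 0, "ty": 0, "tz": 0.05, "ax": 0, "ay": 0, "az": 0},
  {"tx": -0.001, "ty": -0.037, "tz": 0, "ax": 0, "ay": 0, "az": 6},
  {"tx": -0.001, "ty": -0.037, "tz": 0, "ax": 0, "ay": 0, "az": 7},
  {"tx": -0.001, "ty": -0.037, "tz": 0, "ax": 0, "ay": 0, "az": 7},
])

```text
t: 8.57
tcp_pos: [0.6226, 0.1875, 0.1065]
orientation: [0.999, 0.045, -0.0, 0.0]
contact_force: [0.2, 0.2, -0.9]
gripper_width: 0.0359
gripper_force: 30.0
```

arm_command([
  {"tx": -0.002, "ty": -0.036, "tz": 0, "ax": 0, "ay": 0, "az": 5.5},
  {"tx": 0, "ty": 0, "tz": 0, "ax": 0, "ay": 0, "az": 0},
  {"tx": 0, "ty": 0, "tz": -0.04, "ax": 0, "ay": 0, "az": 0},
  {"tx": 0, "ty": 0, "tz": 0, "ax": 0, "ay": 0, "az": 0},
])

```text
t: 9.07
tcp_pos: [0.6182, 0.1531, 0.0638]
orientation: [0.996, 0.091, -0.003, 0.0]
contact_force: [-0.6, 0.4, -1.1]
gripper_width: 0.0359
gripper_force: 30.0
```

arm_command([
  {"tx": 0, "ty": 0, "tz": -0.025, "ax": 0, "ay": 0, "az": 0},
  {"tx": 0, "ty": 0, "tz": -0.014, "ax": 0, "ay": 0, "az": 0},
  {"tx": 0, "ty": 0, "tz": -0.007, "ax": 0, "ay": 0, "az": 0},
  {"tx": 0, "ty": 0, "tz": -0.001, "ax": 0, "ay": 0, "az": 0},
  {"tx": 0, "ty": 0, "tz": 0, "ax": 0, "ay": 0, "az": 0},
])

```text
t: 9.7
tcp_pos: [0.6212, 0.1527, 0.0202]
orientation: [0.996, 0.091, 0.0, -0.0]
contact_force: [-0.9, -0.2, -0.1]
gripper_width: 0.0358
gripper_force: 30.0
```

arm_command([
  {"tx": 0, "ty": 0, "tz": 0, "ax": 0, "ay": 0, "az": 0},
  {"tx": 0, "ty": 0, "tz": 0, "ax": 0, "ay": 0, "az": 0},
  {"tx": 0, "ty": 0, "tz": 0, "ax": 0, "ay": 0, "az": 0},
], grip=0.35)

```text
t: 10.07
tcp_pos: [0.621, 0.1525, 0.0198]
orientation: [0.996, 0.091, 0.0, -0.0]
contact_force: [-0.1, -0.1, 0.9]
gripper_width: 0.0599
gripper_force: 0.0
```

arm_command([
  {"tx": 0, "ty": 0, "tz": 0.03, "ax": 0, "ay": 0, "az": 0},
  {"tx": 0, "ty": 0, "tz": 0.06, "ax": 0, "ay": 0, "az": 0},
  {"tx": 0, "ty": -0.05, "tz": 0, "ax": 0, "ay": 0, "az": -5},
  {"tx": 0.001, "ty": -0.05, "tz": 0, "ax": 0, "ay": 0, "az": -5},
  {"tx": 0, "ty": -0.048, "tz": 0, "ax": 0, "ay": 0, "az": -4},
], grip=0.25)

```text
t: 10.7
tcp_pos: [0.6219, 0.0029, 0.1101]
orientation: [0.999, -0.032, 0.0, 0.0]
contact_force: [0.7, -0.0, 0.6]
gripper_width: 0.0689
gripper_force: 0.0
```

arm_command([
  {"tx": 0, "ty": 0, "tz": 0, "ax": 0, "ay": 0, "az": 0},
  {"tx": 0, "ty": 0, "tz": -0.04, "ax": 0, "ay": 0, "az": 0},
  {"tx": 0, "ty": 0, "tz": 0, "ax": 0, "ay": 0, "az": 0},
])

```text
t: 11.08
tcp_pos: [0.6194, 0.0056, 0.0671]
orientation: [1.0, -0.03, -0.003, -0.0]
contact_force: [0.3, -0.1, 1.5]
gripper_width: 0.0692
gripper_force: 0.0
```

arm_command([
  {"tx": 0, "ty": 0, "tz": -0.03, "ax": 0, "ay": 0, "az": 0},
  {"tx": 0, "ty": 0, "tz": -0.02, "ax": 0, "ay": 0, "az": 0},
  {"tx": 0, "ty": 0, "tz": -0.003, "ax": 0, "ay": 0, "az": 0},
  {"tx": 0, "ty": 0, "tz": 0, "ax": 0, "ay": 0, "az": 0},
])

```text
t: 11.58
tcp_pos: [0.6223, 0.0048, 0.0171]
orientation: [1.0, -0.031, 0.0, -0.0]
contact_force: [-0.3, 0.4, 0.5]
gripper_width: 0.0693
gripper_force: 0.0
```

arm_command([
  {"tx": 0, "ty": 0, "tz": 0, "ax": 0, "ay": 0, "az": 0},
  {"tx": 0, "ty": 0, "tz": 0, "ax": 0, "ay": 0, "az": 0},
  {"tx": 0, "ty": 0, "tz": 0, "ax": 0, "ay": 0, "az": 0},
  {"tx": 0, "ty": 0, "tz": 0, "ax": 0, "ay": 0, "az": 0},
  {"tx": 0, "ty": 0, "tz": 0, "ax": 0, "ay": 0, "az": 0},
], grip=1)

```text
t: 12.2
tcp_pos: [0.622, 0.0044, 0.0169]
orientation: [1.0, -0.031, 0.0, 0.0]
contact_force: [-0.5, -0.7, 2.2]
gripper_width: 0.0357
gripper_force: 30.0
```

arm_command([
  {"tx": 0, "ty": 0, "tz": 0.04, "ax": 0, "ay": 0, "az": 0},
  {"tx": 0, "ty": 0, "tz": 0.05, "ax": 0, "ay": 0, "az": 0},
  {"tx": -0.036, "ty": -0.031, "tz": 0, "ax": 0, "ay": 0, "az": 3},
  {"tx": -0.036, "ty": -0.031, "tz": 0, "ax": 0, "ay": 0, "az": 3},
  {"tx": -0.036, "ty": -0.031, "tz": 0, "ax": 0, "ay": 0, "az": 3},
])

```text
t: 12.82
tcp_pos: [0.5125, -0.0893, 0.1065]
orientation: [0.999, 0.048, -0.0, 0.0]
contact_force: [0.3, -0.6, -1.3]
gripper_width: 0.0354
gripper_force: 30.0
```

arm_command([
  {"tx": -0.036, "ty": -0.031, "tz": 0, "ax": 0, "ay": 0, "az": 3},
  {"tx": -0.036, "ty": -0.032, "tz": 0, "ax": 0, "ay": 0, "az": 2.5},
  {"tx": 0, "ty": 0, "tz": 0, "ax": 0, "ay": 0, "az": 0},
  {"tx": 0, "ty": 0, "tz": -0.04, "ax": 0, "ay": 0, "az": 0},
  {"tx": 0, "ty": 0, "tz": 0, "ax": 0, "ay": 0, "az": 0},
])

```text
t: 13.45
tcp_pos: [0.4404, -0.1502, 0.0648]
orientation: [0.995, 0.096, -0.002, -0.001]
contact_force: [-0.6, -0.4, -1.4]
gripper_width: 0.0356
gripper_force: 30.0
```

arm_command([
  {"tx": 0, "ty": 0, "tz": -0.025, "ax": 0, "ay": 0, "az": 0},
  {"tx": 0, "ty": 0, "tz": -0.014, "ax": 0, "ay": 0, "az": 0},
  {"tx": 0, "ty": 0, "tz": -0.007, "ax": 0, "ay": 0, "az": 0},
  {"tx": 0, "ty": 0, "tz": -0.001, "ax": 0, "ay": 0, "az": 0},
  {"tx": 0, "ty": 0, "tz": 0, "ax": 0, "ay": 0, "az": 0},
])

```text
t: 14.08
tcp_pos: [0.4423, -0.1515, 0.0201]
orientation: [0.995, 0.095, 0.0, 0.0]
contact_force: [-0.4, 0.3, -0.2]
gripper_width: 0.0357
gripper_force: 30.0
```

arm_command([
  {"tx": 0, "ty": 0, "tz": 0, "ax": 0, "ay": 0, "az": 0},
  {"tx": 0, "ty": 0, "tz": 0, "ax": 0, "ay": 0, "az": 0},
  {"tx": 0, "ty": 0, "tz": 0, "ax": 0, "ay": 0, "az": 0},
], grip=0.35)

```text
t: 14.45
tcp_pos: [0.442, -0.1516, 0.0198]
orientation: [0.995, 0.095, 0.0, 0.0]
contact_force: [-0.0, 0.3, -0.1]
gripper_width: 0.0595
gripper_force: 0.0
```

arm_command([
  {"tx": 0, "ty": 0, "tz": 0.03, "ax": 0, "ay": 0, "az": 0},
  {"tx": 0, "ty": 0, "tz": 0.06, "ax": 0, "ay": 0, "az": 0},
  {"tx": 0.047, "ty": 0.004, "tz": 0, "ax": 0, "ay": 0, "az": -6},
  {"tx": 0.047, "ty": 0.004, "tz": 0, "ax": 0, "ay": 0, "az": -6},
  {"tx": 0.047, "ty": 0.004, "tz": 0, "ax": 0, "ay": 0, "az": -6},
], grip=0.25)

```text
t: 15.08
tcp_pos: [0.5843, -0.1395, 0.1102]
orientation: [0.998, -0.064, 0.0, 0.0]
contact_force: [-0.5, 0.1, 0.1]
gripper_width: 0.0687
gripper_force: 0.0
```

arm_command([
  {"tx": 0.047, "ty": 0.003, "tz": 0, "ax": 0, "ay": 0, "az": -6.5},
  {"tx": 0, "ty": 0, "tz": 0, "ax": 0, "ay": 0, "az": 0},
  {"tx": 0, "ty": 0, "tz": -0.04, "ax": 0, "ay": 0, "az": 0},
  {"tx": 0, "ty": 0, "tz": 0, "ax": 0, "ay": 0, "az": 0},
])

```text
t: 15.58
tcp_pos: [0.6261, -0.1363, 0.0667]
orientation: [0.993, -0.118, -0.004, -0.0]
contact_force: [-1.1, 0.2, -0.3]
gripper_width: 0.0689
gripper_force: 0.0
```

arm_command([
  {"tx": 0, "ty": 0, "tz": -0.03, "ax": 0, "ay": 0, "az": 0},
  {"tx": 0, "ty": 0, "tz": -0.02, "ax": 0, "ay": 0, "az": 0},
  {"tx": 0, "ty": 0, "tz": -0.003, "ax": 0, "ay": 0, "az": 0},
  {"tx": 0, "ty": 0, "tz": 0, "ax": 0, "ay": 0, "az": 0},
])

```text
t: 16.08
tcp_pos: [0.6302, -0.1366, 0.0173]
orientation: [0.993, -0.118, 0.0, 0.0]
contact_force: [-0.1, -0.4, -0.5]
gripper_width: 0.0688
gripper_force: 0.0
```

arm_command([
  {"tx": 0, "ty": 0, "tz": 0, "ax": 0, "ay": 0, "az": 0},
  {"tx": 0, "ty": 0, "tz": 0, "ax": 0, "ay": 0, "az": 0},
  {"tx": 0, "ty": 0, "tz": 0, "ax": 0, "ay": 0, "az": 0},
  {"tx": 0, "ty": 0, "tz": 0, "ax": 0, "ay": 0, "az": 0},
  {"tx": 0, "ty": 0, "tz": 0, "ax": 0, "ay": 0, "az": 0},
], grip=1)

```text
t: 16.7
tcp_pos: [0.63, -0.1367, 0.0169]
orientation: [0.993, -0.118, 0.0, 0.0]
contact_force: [-0.8, -0.6, 2.9]
gripper_width: 0.0358
gripper_force: 30.0
```

arm_command([
  {"tx": 0, "ty": 0, "tz": 0.04, "ax": 0, "ay": 0, "az": 0},
  {"tx": 0, "ty": 0, "tz": 0.05, "ax": 0, "ay": 0, "az": 0},
  {"tx": -0.04, "ty": 0.029, "tz": 0, "ax": 0, "ay": 0, "az": 0.5},
  {"tx": -0.04, "ty": 0.029, "tz": 0, "ax": 0, "ay": 0, "az": 0.5},
  {"tx": -0.04, "ty": 0.029, "tz": 0, "ax": 0, "ay": 0, "az": 0.5},
])

```text
t: 17.32
tcp_pos: [0.5082, -0.0484, 0.1064]
orientation: [0.994, -0.105, -0.0, -0.0]
contact_force: [0.8, 0.8, -1.7]
gripper_width: 0.0353
gripper_force: 30.0
```

arm_command([
  {"tx": -0.04, "ty": 0.028, "tz": 0, "ax": 0, "ay": 0, "az": 0},
  {"tx": -0.039, "ty": 0.028, "tz": 0, "ax": 0, "ay": 0, "az": 0},
  {"tx": 0, "ty": 0, "tz": 0, "ax": 0, "ay": 0, "az": 0},
  {"tx": 0, "ty": 0, "tz": -0.04, "ax": 0, "ay": 0, "az": 0},
  {"tx": 0, "ty": 0, "tz": 0, "ax": 0, "ay": 0, "az": 0},
])

```text
t: 17.95
tcp_pos: [0.4294, 0.006, 0.0649]
orientation: [0.994, -0.106, -0.002, 0.0]
contact_force: [-0.6, -0.5, -0.4]
gripper_width: 0.0359
gripper_force: 30.0
```

arm_command([
  {"tx": 0, "ty": 0, "tz": -0.025, "ax": 0, "ay": 0, "az": 0},
  {"tx": 0, "ty": 0, "tz": -0.014, "ax": 0, "ay": 0, "az": 0},
  {"tx": 0, "ty": 0, "tz": -0.007, "ax": 0, "ay": 0, "az": 0},
  {"tx": 0, "ty": 0, "tz": -0.001, "ax": 0, "ay": 0, "az": 0},
  {"tx": 0, "ty": 0, "tz": 0, "ax": 0, "ay": 0, "az": 0},
])

```text
t: 18.58
tcp_pos: [0.4313, 0.0065, 0.02]
orientation: [0.994, -0.105, 0.0, -0.0]
contact_force: [0.5, -0.2, -0.8]
gripper_width: 0.0355
gripper_force: 30.0
```

arm_command([
  {"tx": 0, "ty": 0, "tz": 0, "ax": 0, "ay": 0, "az": 0},
  {"tx": 0, "ty": 0, "tz": 0, "ax": 0, "ay": 0, "az": 0},
  {"tx": 0, "ty": 0, "tz": 0, "ax": 0, "ay": 0, "az": 0},
], grip=0.35)

```text
t: 18.95
tcp_pos: [0.431, 0.0066, 0.0198]
orientation: [0.994, -0.105, 0.0, -0.0]
contact_force: [0.1, -0.2, -0.7]
gripper_width: 0.0598
gripper_force: 0.0
```

arm_command([
  {"tx": 0, "ty": 0, "tz": 0.03, "ax": 0, "ay": 0, "az": 0},
  {"tx": 0, "ty": 0, "tz": 0.06, "ax": 0, "ay": 0, "az": 0},
  {"tx": 0, "ty": 0, "tz": 0.06, "ax": 0, "ay": 0, "az": 0},
  {"tx": 0, "ty": -0.06, "tz": 0, "ax": 0, "ay": 0, "az": 0},
  {"tx": 0, "ty": -0.06, "tz": 0, "ax": 0, "ay": 0, "az": 0},
])

```text
t: 19.58
tcp_pos: [0.4316, -0.1145, 0.171]
orientation: [0.995, -0.104, 0.002, 0.0]
contact_force: [1.0, -0.4, 0.2]
gripper_width: 0.0599
gripper_force: 0.0
```

arm_command([
  {"tx": 0, "ty": -0.06, "tz": 0, "ax": 0, "ay": 0, "az": 0},
  {"tx": 0, "ty": -0.06, "tz": 0, "ax": 0, "ay": 0, "az": 0},
  {"tx": 0, "ty": -0.06, "tz": 0, "ax": 0, "ay": 0, "az": 0},
  {"tx": 0, "ty": -0.06, "tz": 0, "ax": 0, "ay": 0, "az": 0},
  {"tx": 0, "ty": -0.06, "tz": 0, "ax": 0, "ay": 0, "az": 0},
])

```text
t: 20.2
tcp_pos: [0.4307, -0.4152, 0.1696]
orientation: [0.994, -0.105, 0.0, -0.0]
contact_force: [1.5, 0.4, 0.4]
gripper_width: 0.0595
gripper_force: 0.0
```

arm_command([
  {"tx": 0, "ty": -0.06, "tz": 0, "ax": 0, "ay": 0, "az": 0},
  {"tx": 0, "ty": -0.06, "tz": 0, "ax": 0, "ay": 0, "az": 0},
  {"tx": 0, "ty": 0, "tz": 0, "ax": 0, "ay": 0, "az": 0},
])

```text
t: 20.58
tcp_pos: [0.4277, -0.5384, 0.1685]
orientation: [0.994, -0.109, -0.001, 0.001]
contact_force: [-0.4, -0.1, -0.3]
gripper_width: 0.0597
gripper_force: 0.0
```

```bash
python3 - <<'E'
from h import *
cs=[manip.capture("top"),manip.capture("scene")]
for n,c in zip("ts",cs): cv2.imwrite(f"pics/end_{n}.png",cv2.resize(c["color"][:,:,::-1],(800,600),interpolation=cv2.INTER_CUBIC))
ms=[mask(c,'s') for c in cs]
for k in SINK: show(k,SINK[k][2],*TRAY[k][:2],cs,.036,.032,ms,.003)
E
```

```text
a [ 0.619  -0.2996] -7.7 0.235
a [ 0.6201 -0.3   ] -5.9 0.055
a [ 0.6145 -0.299 ] -4.2 0.047
b [0.6209 0.1558] 8.8 0.16
b [0.6219 0.1558] 9.8 0.051
b [0.6176 0.156 ] 7.6 0.074
c [ 0.442 -0.151] 11.1 0.231
c [ 0.4431 -0.1518] 10.8 0.038
c [ 0.4358 -0.1499] 14.1 0.085
d [0.4314 0.009 ] -12.4 0.263
d [0.4314 0.006 ] -12.3 0.168
d [0.4271 0.0088] -10.3 0.056
```

View pics/end_t.png

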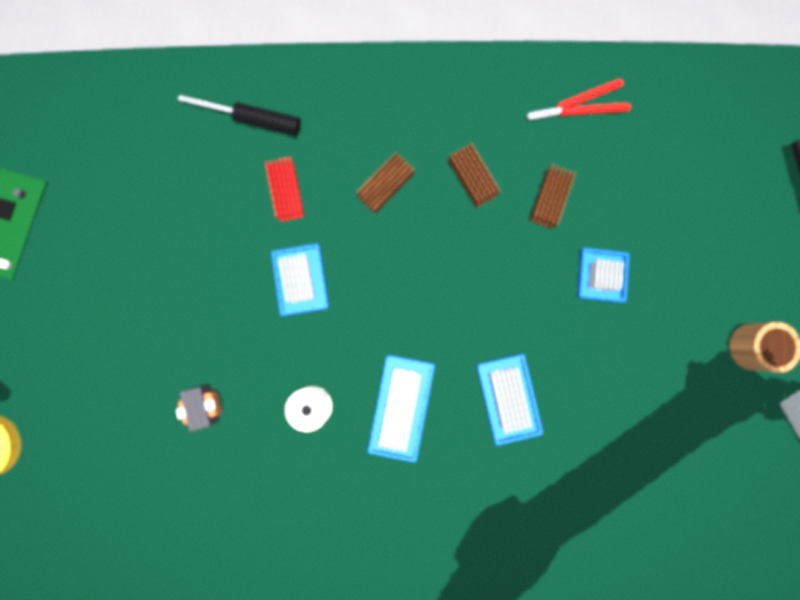

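View pics/end_s.png

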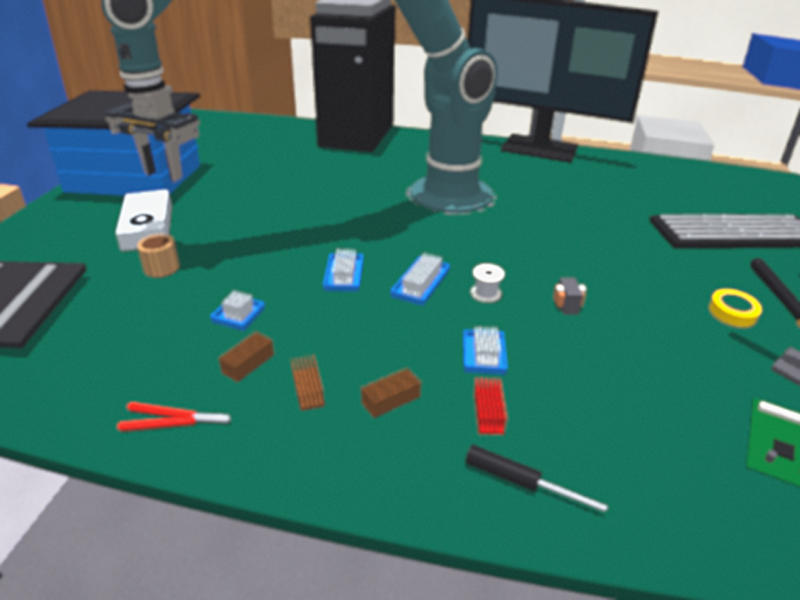

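Both views show each sink in its own tray: a (604,275), b (298,278), c (512,400), d (402,408). The transformer (200,408) and reel (308,409) have not moved.

```bash
python3 -c "
from bench import manip
print(manip.finish_job())"
```

```text
the job is handed in; nothing more can be done
None
```

All four heat sinks lie in the trays of their own size, fins up as far as both cameras show; the transformer and reel were not moved, and the job was handed in at about 21 s (no verdict was returned).

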